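Change the sanding drum and hold the run key half way

ROBOT

A 7-joint arm with a two-finger parallel gripper is mounted at the origin on the work surface. World frame = base frame: x ahead of the robot, y to its left, z up, the work surface at z = 0. Lengths are in mm, angles in rad, forces in N, time in s.
With the tool pointing down it reaches from about 375 to 925 mm from the base axis. Payload 3.1 kg.
Tool frame: the origin (TCP) lies midway between the tips of the shut fingers; the grasp point (between the pads) lies 19 mm behind it; y points along the fingers, x is the direction in which the jaws open and shut, and the axes are right-handed (so a half turn about y gives the same grasp; the last joint's range is limited). The gripper opens to 85 mm and grips with 20 to 120 N. Pads are 22 mm wide; open, the fingers measure 114 mm over their backs; the gripper's body (76 mm by 85 mm) begins 54 mm behind the grasp point. The pads swing forward as they close: fully open they stand 13 mm farther back than shut.
Start: joints at [-1.403, 0.383, 0.044, 1.598, -0.018, 1.161, -0.05], TCP at [170.72, 627.182, 231.269] pointing down, gripper open.
Joint ranges: [-2.61, 2.61], [-0.41, 2.15], [-1.48, 1.57], [0, 2.5], [-1.57, 4.71], [0.05, 1.97], [-2.85, 2.85]. Speed limits (rad/s): [2.79, 2.79, 3.14, 3.14, 3.14, 3.14, 3.14].

INTERFACE

Orientations are given as a unit quaternion [x, y, z, w].
In Python, from bench import read_state, read_camera, camera_model, job_done gives the robot as it stands.
- The arm moves only by the tool carry_out, never from a script. Its argument "series" is a list of rows, each a list of 7 numbers: the turn, a rotation vector about the tool's x, y, z in rad, then the shift along the tool's x, y, z in m, then the finger opening in m, from 0 to 0.0854. A call has 1 to 10 rows; each row is the pose to reach, as a shift and turn from the pose commanded when the call began, along the tool's axes at that moment; what a row does not reach only later rows make up. A row lasts 1/12 s, in which the tool goes at most 41.7 mm and 7.16 degrees, less where a joint would pass 70% of its speed; a pose out of reach is approached as far as the arm can. A call with a gripper value outside its range is refused whole. The fingers move at their own pace and stop on an object; "newtons" is the grip in N (left out, the last holds). Time passes only in rows, so rows that repeat a pose let the fingers close. It gives the time, the measured TCP pose, the force and the opening at its end, in the units of the state.
- read_state(): the state, without advancing time (a new reading comes with each control period).
- read_camera(name): name is "side" or "top"; returns the picture (400x640x3 uint8, red, green, blue); there is no depth.
- camera_model(name): a dict with "camera_matrix" (3x3 intrinsics, pixels), "extrinsics" (4x4, takes a point from camera to world coordinates). Camera axes: x right, y down, z forward; pixel columns grow to the right and rows downward; lengths in mm; the calibration is good to about 2 mm. A picture is of the moment at which its call begins. camera_model takes no time and is no camera call.
- job_done(): hands the job in, once; it reports no verdict.
The state is a dict: "time_s": time; "joint_pos": joint angles; "joint_velocities": joint speeds; "effort": joint torques, N m; "eef_pos": TCP position; "tcp_rot": TCP orientation; "force": force on the tool from outside, world axes, zero at the start; "torque": the same for the moment, N m; "gripper_width": finger opening in mm.
Only numpy, scipy, OpenCV 4.12 (cv2) and the standard library are available. Lean on these libraries where they do the work, as an engineer would, in place of code of your own. Each camera call takes 0.05 s, during which the arm holds its last target. There are 200 camera calls.

TASK

Swap the two sanding drums: take the rust-red coarse drum off the sander's spindle and the blue fine drum off the post of the wooden rack, then fit the blue drum fully home on the spindle and the red one fully home on the rack post. Only when both drums sit in place and are let go, press the sander's yellow spring-loaded run key straight down with the fingers to half of its travel (its top level with the green band of the gauge beside it), never all the way down, and finish while still holding it there. Leave the meter, jar and plywood offcut where they are.

Things in the scene. Friction and masses are not known exactly. Their poses are not given: they have to be found in the camera images.
- sander: Compact bench spindle sander, fixed to the bench: black box with an aluminium plate, 170 mm (x) by 240 mm (y), plate top 65 mm above the bench. Origin: centre of its underside on the bench. It turns about the vertical between starts (up to 0.35 rad) and may stand left or right. The spindle is at its local y = +70 mm, the run key at local y = -70 mm.
- spindle (a point): Seat of the drum on the sander: centre of the top face of a dark steel collar (34 mm diameter, 5 mm high, top 70 mm above the bench). From it a steel pin of 11 mm diameter rises 27 mm, the upper 8 mm tapering to 4 mm. A drum is fully home when its underside rests on this collar.
- rack: Wooden block 100 x 100 mm, 30 mm high, fixed to the bench, with one post at its centre. Origin: centre of its underside.
- rack_post (a point): Seat of the drum on the rack: centre of the top face of a steel collar (34 mm diameter), 35 mm above the bench, with the same pin as the spindle (11 mm diameter, 27 mm high, tapered tip). A drum is fully home when its underside rests on this collar.
- coarse_drum: Coarse sanding drum, rust-red; at the start it sits on the sander's spindle. An open tube 50 mm tall, outer diameter 44 mm, bore diameter 15 mm right through, about 0.12 kg (varies). Origin: centre of its underside; z is the bore axis.
- fine_drum: Fine sanding drum, blue; at the start it sits on the rack's post. An open tube 50 mm tall, outer diameter 44 mm, bore diameter 15 mm right through, about 0.12 kg (varies). Origin: centre of its underside; z is the bore axis.
- key_top (a point): Yellow pad of the run key, 44 mm (x) by 50 mm (y), 10 mm thick. This point: centre of its top face, 105 mm above the bench when released; it moves straight down as the key is pressed. z is up; x, y as the sander's.
- gauge (a point): Top of the fixed gauge post (6 x 22 mm) that stands beside the key, 34 mm from the pad's centre to the sander's +x side, exactly as high as the released pad. From its top down: white band 7 mm, green band 6 mm (7 to 13 mm below the top, the middle of the travel), red band 9 mm. The pad's top face is read against it.
- key (a joint): Travel of the run key in m: 0 released, grows as it is pressed down, 0.020 at its stop; half is 0.010. Spring: 2 N to start, 7 N at half travel, 12 N at the stop; it springs back when let go.
- meter: Bystander: yellow multimeter lying flat, 75 x 140 x 36 mm. Origin: centre of its underside.
- jar: Bystander: small closed jar with a white cap, 56 mm diameter, 75 mm tall. Origin: centre of its underside.
- offcut: Bystander: plywood offcut lying flat, 60 x 110 x 12 mm. Origin: centre of its underside.
Not all that is in view belongs to the job. There is more than one size of the coarse_drum; the one meant has the size given above.

How it is judged:
By the outcome, as a careful person would: the job done as asked, in the order asked, and still so for the second after the job is handed in, while the arm keeps its last pose, push and grip.
It also fails if it takes over 72 s, if anything falls off the work surface, if the arm or the gripper's body presses on something with over 40 N, if the wrist force passes 120 N, or if a joint passes its speed limit or range.

## Working session

There is one attempt and no reset: what is moved stays moved. The work goes in short steps, Python scripts to look and compute and a tool call to move; the robot and the scene stay as the last step left them, time stands still between calls to the robot, and variables do not carry over. Pictures are saved under pics/ and viewed, about 8 in all and at most 12, crops included, and the job is handed in when it is done.

Besides the shell and the picture viewer there is one more tool, called after "Call:" as name(argument=value, ...), one argument or row to a line, values as JSON. carry_out: Moves the arm, as the interface text tells. Its arguments: {"type":"object","properties":{"series":{"type":"array","items":{"type":"array","items":{"type":"number"}}},"newtons":{"type":"number"}},"required":["series"]}

```bash
mkdir -p pics; ls; cat > h.py <<'E'
import numpy as np, cv2
from bench import *
def snap(n,f):
    im=read_camera(n); cv2.imwrite(f'pics/{f}.png',im[:,:,::-1]); return im
def ray(n,uv):
    m=camera_model(n);K=np.array(m['camera_matrix']);E=np.array(m['extrinsics'])
    return E[:3,3],E[:3,:3]@np.linalg.solve(K,[uv[0],uv[1],1])
def at(n,uv,z):
    o,d=ray(n,uv); return o+d*(z-o[2])/d[2]
def proj(n,p):
    m=camera_model(n);K=np.array(m['camera_matrix']);E=np.array(m['extrinsics'])
    c=K@(E[:3,:3].T@(np.array(p)-E[:3,3])); return c[:2]/c[2]
E
python3 - <<'E'
from h import *
a=snap('side','s0');b=snap('top','t0')
for n in('side','top'): 
    m=camera_model(n);print(n,np.round(m['camera_matrix'],1).tolist(),np.round(m['extrinsics'],3).tolist())
print(read_state())
E
```

```text
pics
side [[379.5, 0.0, 319.6], [0.0, 379.5, 197.7], [0.0, 0.0, 1.0]] [[0.976, -0.167, 0.138, 429.632], [-0.216, -0.731, 0.647, -542.261], [-0.007, -0.662, -0.75, 703.989], [0.0, 0.0, 0.0, 1.0]]
top [[365.7, 0.0, 317.1], [0.0, 365.7, 199.0], [0.0, 0.0, 1.0]] [[0.023, -0.991, 0.136, 424.031], [-1.0, -0.024, -0.008, -16.035], [0.011, -0.135, -0.991, 854.973], [0.0, 0.0, 0.0, 1.0]]
{'time_s': 0.1, 'joint_pos': array([-1.40283122,  0.38375309,  0.04382969,  1.59943365, -0.01791683,
        1.16123923, -0.04987412]), 'joint_velocities': array([ 0.00127107,  0.00075324, -0.00245749, -0.0039733 ,  0.00088704,
        0.00210587,  0.0015716 ]), 'effort': array([ 2.30731093e-03, -4.34731078e+01,  1.02903273e+00, -2.50456470e+01,
        1.08584666e-02,  5.55568040e-03, -1.12441154e-05]), 'eef_pos': array([170.48415442, 626.3366992 , 230.00504809]), 'tcp_rot': array([ 0.56236932,  0.42871389, -0.43003683, -0.5612606 ]), 'force': array([-0.29510724, -0.58908636, -0.18073726]), 'torque': array([ 0.02016127, -0.03191515,  0.00292972]), 'gripper_width': 85.47166144951696}
```

View pics/s0.png

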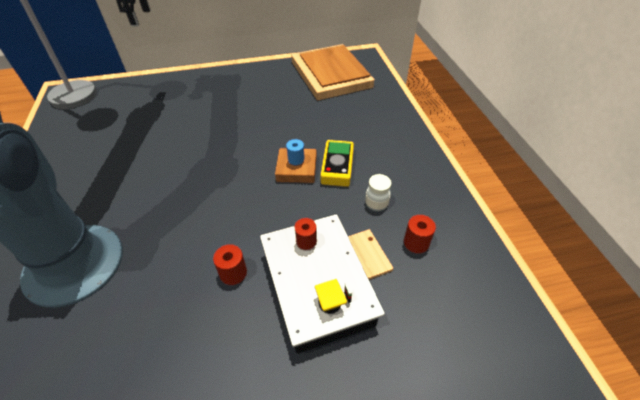

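View pics/t0.png

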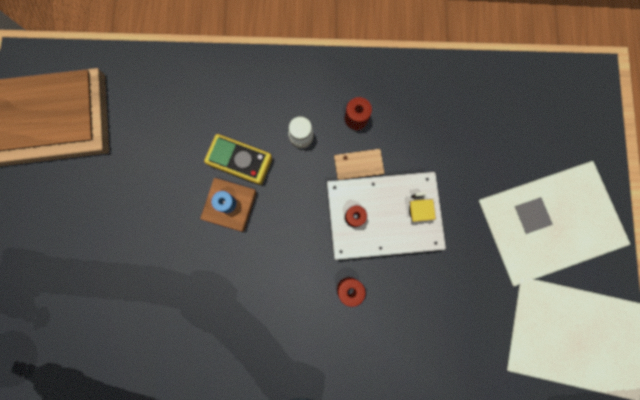

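The side view shows the red drum on the spindle at (306,234), with loose red drums at (230,265) and (420,234). Blue is at (295,152) and the key at (330,293). In the top view, the spindle drum is at (356,215), the loose reds at (351,292) and (358,112), blue at (222,201) and the key at (423,210). The drum meant is the smaller one, on the spindle. I'll measure and enlarge to confirm.

```bash
python3 - <<'E'
from h import *
from scipy.spatial.transform import Rotation as R
t=cv2.imread('pics/t0.png');s=cv2.imread('pics/s0.png')
c=np.vstack([cv2.resize(t[90:310,190:460],None,fx=2,fy=2,interpolation=2),]);d=cv2.resize(s[130:320,205:445],None,fx=1.0*540/240,fy=540/240,interpolation=2)
cv2.imwrite('pics/c0.png',np.vstack([c,d])[:, :][0:868] if 0 else cv2.resize(np.hstack([c,cv2.resize(d,(540,440))]),(800,326)))
def tri(a,b):
    o1,d1=ray('top',a);o2,d2=ray('side',b)
    k=np.linalg.lstsq(np.c_[d1,-d2],o2-o1,rcond=None)[0]
    p,q=o1+k[0]*d1,o2+k[1]*d2
    return ((p+q)/2).round(1),np.linalg.norm(p-q).round(1)
for n,a,b in[('red',(356,215),(306,226)),('blue',(222,201),(295,145)),('key',(423,210),(329.5,292))]: print(n,tri(a,b))
for im,n in((t,'top'),(s,'side')):
    hsv=cv2.cvtColor(im,cv2.COLOR_BGR2HSV)
    for nm,lo,hi in(('yel',(22,150,120),(35,255,255)),('blue',(95,120,100),(115,255,255)),('red',(0,150,50),(8,255,255))):
        k,l,st,ce=cv2.connectedComponentsWithStats(cv2.inRange(hsv,lo,hi))
        print(n,nm,[(st[i].tolist(),ce[i].round(1).tolist()) for i in range(1,k) if st[i,4]>60])
q=read_state()['tcp_rot'];print(R.from_quat(q).as_matrix().round(3))
print('holes',[at('top',p,65).round(0) for p in((335,187),(340,252),(427,180),(436,243))])
print('rackcorners',[at('top',p,30).round(0) for p in((213,179),(256,188),(202,222),(244,231))])
E
```

```text
red (array([ 495. , -101.3,  117.5]), np.float64(1.9))
blue (array([521.3, 180. ,  81.7]), np.float64(1.5))
key (array([ 509.1, -241.1,  105.6]), np.float64(0.5))
top yel [([205, 135, 66, 48, 479], [242.0, 162.4]), ([410, 200, 24, 21, 433], [421.7, 210.0])]
top blue []
top red [([345, 98, 26, 32, 592], [357.7, 112.2]), ([346, 207, 20, 19, 275], [355.6, 216.1]), ([338, 278, 27, 28, 566], [350.8, 291.5])]
side yel [([321, 140, 33, 46, 630], [336.7, 167.8]), ([315, 279, 33, 32, 664], [330.2, 294.7])]
side blue [([286, 139, 18, 25, 290], [294.0, 149.3])]
side red [([404, 215, 32, 38, 905], [419.0, 233.2]), ([295, 218, 21, 31, 552], [305.4, 232.8]), ([213, 245, 33, 40, 1002], [229.7, 264.1])]
[[ 0.263 -0.001 -0.965]
 [ 0.965 -0.002  0.263]
 [-0.002 -1.    -0.   ]]
holes [array([559., -61.,  65.]), array([419., -74.,  65.]), array([ 580., -263.,   65.]), array([ 443., -280.,   65.])]
rackcorners [array([577., 217.,  30.]), array([559., 118.,  30.]), array([478., 235.,  30.]), array([460., 140.,  30.])]
```

View pics/c0.png

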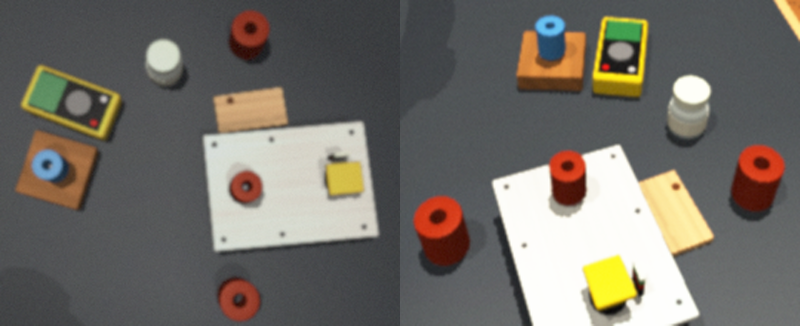

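The enlarged crop confirms it: the spindle drum is about 20 px wide against 27 px for the loose reds, even though its top is higher, so it is the 44 mm one. The heights also agree: 117.5 for 120, 81.7 for 85 and 105.6 for 105. I'll move toward it and turn the tool so its axes match the world's.

Call:
carry_out(
  series=[
    [0, 0.12, 0, -0.025, 0, -0.031, 0.085],
    [0, 0.24, 0, -0.05, 0, -0.062, 0.085],
    [0, 0.36, 0, -0.075, 0, -0.093, 0.085],
    [0, 0.48, 0, -0.1, 0, -0.124, 0.085],
    [0, 0.6, 0, -0.125, 0, -0.155, 0.085],
    [0, 0.72, 0, -0.15, 0, -0.186, 0.085],
    [0, 0.84, 0, -0.175, 0, -0.217, 0.085],
    [0, 0.96, 0, -0.2, 0, -0.248, 0.085],
    [0, 1.08, 0, -0.225, 0, -0.279, 0.085],
    [0, 1.2, 0, -0.25, 0, -0.31, 0.085],
  ],
  newtons=40,
)

```text
time_s: 0.93
eef_pos: [404.6, 302.5, 230.9]
tcp_rot: [0.706, 0.035, -0.035, -0.706]
force: [0.8, 0.3, 0.4]
gripper_width: 85.3
```

Call:
carry_out(
  series=[
    [0, 0.01, 0, 0.005, 0.0, -0.041, 0.085],
    [0, 0.02, 0, 0.01, 0.0, -0.082, 0.085],
    [0, 0.03, 0, 0.015, 0, -0.123, 0.085],
    [0, 0.04, 0, 0.02, 0, -0.164, 0.085],
    [0, 0.05, 0, 0.025, 0, -0.205, 0.085],
    [0, 0.06, 0, 0.03, 0, -0.246, 0.085],
    [0, 0.07, 0, 0.035, 0, -0.287, 0.085],
    [0, 0.08, 0, 0.04, 0.01, -0.328, 0.085],
    [0, 0.09, 0, 0.045, 0.02, -0.369, 0.085],
    [0, 0.1, 0, 0.05, 0.03, -0.41, 0.085],
  ],
)

```text
time_s: 1.77
eef_pos: [496.3, -97.3, 201.7]
tcp_rot: [-0.707, -0.002, 0.001, 0.707]
force: [0.5, 0.2, -0.6]
gripper_width: 85.0
```

Call:
carry_out(
  series=[
    [0, 0, 0, 0, 0.02, 0, 0.085],
    [0, 0, 0, 0, 0.02, 0, 0.085],
    [0, 0, 0, 0, 0.02, 0, 0.085],
    [0, 0, 0, 0, 0.02, 0, 0.085],
  ],
)

```text
time_s: 2.1
eef_pos: [496.4, -94.6, 182.0]
tcp_rot: [-0.707, -0.002, 0.002, 0.707]
force: [0.8, -0.3, -0.6]
gripper_width: 85.2
```

```bash
python3 - <<'E'
from h import *
a=snap('side','s1');b=snap('top','t1');st=read_state();print(st['eef_pos'],st['tcp_rot'],proj('top',st['eef_pos']),proj('side',st['eef_pos']))
cv2.imwrite('pics/c1.png',cv2.resize(np.hstack([a[100:340,180:440],b[100:340,230:490]])[:,:,::-1],(800,370)))
E
```

```text
[497.08341888 -94.15046851 182.63024258] [-0.70682576 -0.00327862  0.00226626  0.70737646] [356.2608322 210.0340467] [304.62680364 201.15886649]
```

View pics/c1.png

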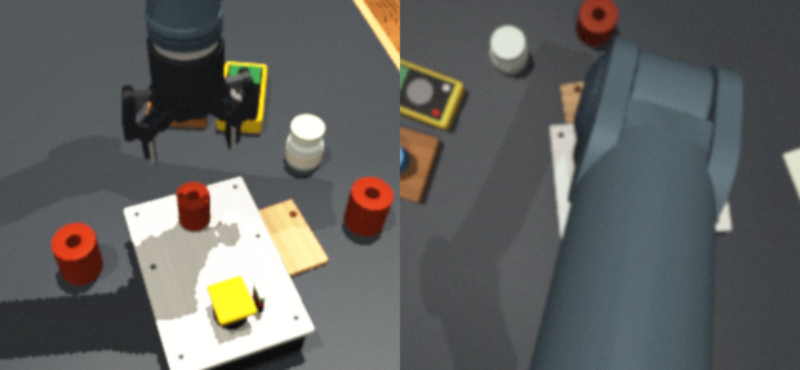

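Side view: the open fingertips straddle the drum, with their midpoint near px (304,198) against a projected TCP of (304.6,201), so the calibration holds. I'll correct by 7 mm, descend and grip.

Call:
carry_out(
  series=[
    [0, 0, 0, -0.001, 0.0, -0.007, 0.085],
    [0, 0, 0, -0.002, 0.02, -0.007, 0.085],
    [0, 0, 0, -0.002, 0.04, -0.007, 0.085],
    [0, 0, 0, -0.002, 0.06, -0.007, 0.085],
    [0, 0, 0, -0.002, 0.08, -0.007, 0.085],
    [0, 0, 0, -0.002, 0.09, -0.007, 0.085],
    [0, 0, 0, -0.002, 0.095, -0.007, 0.085],
    [0, 0, 0, -0.002, 0.095, -0.007, 0.085],
    [0, 0, 0, -0.002, 0.095, -0.007, 0.085],
  ],
)

```text
time_s: 2.95
eef_pos: [495.1, -102.7, 87.6]
tcp_rot: [0.707, 0.002, -0.001, -0.707]
force: [0.8, 0.1, 0.6]
gripper_width: 85.1
```

Call:
carry_out(
  series=[
    [0, 0, 0, 0, 0, 0, 0.03],
    [0, 0, 0, 0, 0, 0, 0.03],
    [0, 0, 0, 0, 0, 0, 0.03],
    [0, 0, 0, 0, 0, 0, 0.03],
    [0, 0, 0, 0, 0, 0, 0.03],
    [0, 0, 0, 0, 0, 0, 0.03],
    [0, 0, 0, 0, 0, 0, 0.03],
    [0, 0, 0, 0, 0, 0, 0.03],
    [0, 0, 0, 0, 0, 0, 0.03],
    [0, 0, 0, 0, 0, 0, 0.03],
  ],
  newtons=40,
)

```text
time_s: 3.78
eef_pos: [495.2, -102.7, 87.9]
tcp_rot: [-0.707, -0.002, 0.001, 0.707]
force: [-1.7, 0.8, 6.3]
gripper_width: 42.8
```

Call:
carry_out(
  series=[
    [0, 0, 0, 0, -0.01, 0, 0.03],
    [0, 0, 0, 0, -0.025, 0, 0.03],
    [0, 0, 0, 0, -0.04, 0, 0.03],
    [0, 0, 0, 0, -0.055, 0, 0.03],
    [0, 0, 0, -0.003, -0.06, 0.03, 0.03],
    [0, 0, 0, -0.006, -0.06, 0.06, 0.03],
    [0, 0, 0, -0.01, -0.06, 0.09, 0.03],
    [0, 0, 0, -0.015, -0.06, 0.12, 0.03],
    [0, 0, 0, -0.015, -0.06, 0.143, 0.03],
    [0, 0, 0, -0.015, -0.06, 0.143, 0.03],
  ],
)

```text
time_s: 4.62
eef_pos: [478.1, 46.8, 147.0]
tcp_rot: [-0.706, -0.005, 0.005, 0.708]
force: [0.1, 1.4, 0.1]
gripper_width: 42.6
```

```bash
python3 - <<'E'
from h import *
a=snap('side','s2');st=read_state();print(st['eef_pos'],st['force'],st['gripper_width'],proj('side',st['eef_pos']),proj('side',[480,40,0]))
cv2.imwrite('pics/c2.png',cv2.resize(a[80:330,180:440][:,:,::-1],None,fx=2,fy=2))
E
```

```text
[478.31148858  43.66119941 147.01672677] [ 0.46451517 -1.21598576 -0.57355969] 42.8688923286548 [284.12948014 165.71894379] [289.80221611 211.00804723]
```

View pics/c2.png

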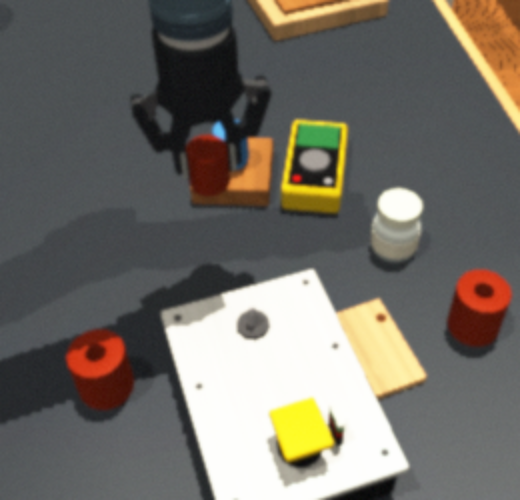

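The red drum is held upright in crop (208,165), and the bare spindle pin shows at crop (252,323), which is full-frame (306,241). I'll park it on the free bench spot at about (478,44).

Call:
carry_out(
  series=[
    [0, 0, 0, 0, 0.02, 0, 0.03],
    [0, 0, 0, 0, 0.045, 0, 0.03],
    [0, 0, 0, 0, 0.07, 0, 0.03],
    [0, 0, 0, 0, 0.095, 0, 0.03],
    [0, 0, 0, 0, 0.112, 0, 0.03],
    [0, 0, 0, 0, 0.12, 0, 0.03],
    [0, 0, 0, 0, 0.123, 0, 0.03],
    [0, 0, 0, 0, 0.126, 0, 0.03],
    [0, 0, 0, 0, 0.127, 0, 0.03],
    [0, 0, 0, 0, 0.127, 0, 0.03],
  ],
)

```text
time_s: 5.5
eef_pos: [479.6, 40.2, 20.7]
tcp_rot: [-0.707, -0.002, 0.001, 0.707]
force: [-0.1, 0.2, -1.3]
gripper_width: 42.8
```

Call:
carry_out(
  series=[
    [0, 0, 0, 0, 0.001, 0, 0.03],
    [0, 0, 0, 0, 0.002, 0, 0.03],
    [0, 0, 0, 0, 0.003, 0, 0.03],
    [0, 0, 0, 0, 0.003, 0, 0.03],
  ],
)

```text
time_s: 5.83
eef_pos: [479.3, 40.6, 17.8]
tcp_rot: [-0.707, -0.002, 0.002, 0.707]
force: [-1.3, -0.0, 5.7]
gripper_width: 42.8
```

Call:
carry_out(
  series=[
    [0, 0, 0, 0, 0, 0, 0.085],
    [0, 0, 0, 0, 0, 0, 0.085],
    [0, 0, 0, 0, 0, 0, 0.085],
    [0, 0, 0, 0, 0, 0, 0.085],
    [0, 0, 0, 0, 0, 0, 0.085],
    [0, 0, 0, 0, 0, 0, 0.085],
    [0, 0, 0, 0, -0.03, 0, 0.085],
    [0, 0, 0, 0, -0.065, 0, 0.085],
    [0, 0, 0, 0, -0.1, 0, 0.085],
    [0, 0, 0, 0, -0.135, 0, 0.085],
  ],
)

```text
time_s: 6.67
eef_pos: [478.0, 39.8, 152.8]
tcp_rot: [0.708, 0.001, -0.002, -0.707]
force: [0.8, 0.6, -0.3]
gripper_width: 85.0
```

Call:
carry_out(
  series=[
    [0, 0, 0, 0.01, 0, 0.035, 0.085],
    [0, 0, 0, 0.02, 0, 0.07, 0.085],
    [0, 0, 0, 0.03, 0, 0.105, 0.085],
    [0, 0, 0, 0.042, 0, 0.139, 0.085],
    [0, 0, 0, 0.042, 0, 0.139, 0.085],
    [0, 0, 0, 0.042, 0, 0.139, 0.085],
  ],
)

```text
time_s: 7.17
eef_pos: [520.0, 182.8, 151.6]
tcp_rot: [0.707, 0.004, -0.004, -0.707]
force: [-0.5, -0.5, -0.6]
gripper_width: 84.9
```

```bash
python3 - <<'E'
from h import *
t=cv2.imread('pics/t0.png');s=cv2.imread('pics/s0.png')
st=read_state();print(st['eef_pos'],st['force'])
for im,n in((t,'top'),(s,'side')):
    hsv=cv2.cvtColor(im,cv2.COLOR_BGR2HSV)
    k,l,q,ce=cv2.connectedComponentsWithStats(cv2.inRange(hsv,(90,90,60),(120,255,255)))
    print(n,[(q[i].tolist(),ce[i].round(1).tolist()) for i in range(1,k) if 60<q[i,4]<2000])
    print(proj(n,[521,179,85]),proj(n,[521,179,35]),proj(n,[495,-101.5,120]),proj(n,[495,-101.5,70]))
print(at('top',(222,201),85))
b=snap('top','t3')
E
```

```text
[519.97708585 182.84584134 151.58604997] [-0.51491288 -0.49818963 -0.63756844]
top [([213, 192, 22, 20, 324], [223.3, 201.8])]
[222.11117452 200.61369251] [227.58096781 203.51760924] [356.26149327 214.41353527] [353.54791772 216.58263678]
side [([286, 139, 18, 26, 375], [295.0, 150.8])]
[294.56288891 144.32557622] [295.66231522 159.16450336] [305.49347549 225.40954484] [306.3626557  240.37660779]
[520.17030865 179.18712313  85.        ]
```

Call:
carry_out(
  series=[
    [0, 0, 0, 0, 0.01, -0.002, 0.085],
    [0, 0, 0, 0, 0.03, -0.002, 0.085],
    [0, 0, 0, 0, 0.05, -0.002, 0.085],
    [0, 0, 0, 0, 0.07, -0.002, 0.085],
    [0, 0, 0, 0, 0.09, -0.002, 0.085],
    [0, 0, 0, 0, 0.098, -0.002, 0.085],
    [0, 0, 0, 0, 0.098, -0.002, 0.085],
    [0, 0, 0, 0, 0.098, -0.002, 0.085],
  ],
)

```text
time_s: 7.88
eef_pos: [519.7, 175.9, 53.6]
tcp_rot: [0.707, 0.001, -0.001, -0.707]
force: [0.6, 0.1, -0.1]
gripper_width: 85.1
```

Call:
carry_out(
  series=[
    [0, 0, 0, 0, 0, 0, 0.03],
    [0, 0, 0, 0, 0, 0, 0.03],
    [0, 0, 0, 0, 0, 0, 0.03],
    [0, 0, 0, 0, 0, 0, 0.03],
    [0, 0, 0, 0, 0, 0, 0.03],
    [0, 0, 0, 0, 0, 0, 0.03],
    [0, 0, 0, 0, 0, 0, 0.03],
    [0, 0, 0, 0, 0, 0, 0.03],
    [0, 0, 0, 0, 0, 0, 0.03],
    [0, 0, 0, 0, 0, 0, 0.03],
  ],
)

```text
time_s: 8.72
eef_pos: [521.1, 178.0, 55.2]
tcp_rot: [-0.707, -0.002, 0.001, 0.708]
force: [0.3, -0.5, 5.5]
gripper_width: 43.7
```

Call:
carry_out(
  series=[
    [0, 0, 0, 0, -0.01, 0, 0.03],
    [0, 0, 0, 0, -0.03, 0, 0.03],
    [0, 0, 0, 0, -0.055, 0, 0.03],
    [0, 0, 0, 0, -0.08, 0, 0.03],
    [0, 0, 0, -0.002, -0.095, -0.025, 0.03],
    [0, 0, 0, -0.006, -0.095, -0.06, 0.03],
    [0, 0, 0, -0.01, -0.095, -0.095, 0.03],
    [0, 0, 0, -0.014, -0.095, -0.13, 0.03],
    [0, 0, 0, -0.018, -0.095, -0.165, 0.03],
    [0, 0, 0, -0.022, -0.095, -0.2, 0.03],
  ],
)

```text
time_s: 9.55
eef_pos: [497.9, -24.0, 149.0]
tcp_rot: [-0.707, -0.002, 0.002, 0.707]
force: [-0.5, 0.2, -0.7]
gripper_width: 43.1
```

Call:
carry_out(
  series=[
    [0, 0, 0, -0.001, 0, -0.03, 0.03],
    [0, 0, 0, -0.003, 0, -0.055, 0.03],
    [0, 0, 0, -0.004, 0, -0.07, 0.03],
    [0, 0, 0, -0.004, 0, -0.08, 0.03],
    [0, 0, 0, -0.004, 0, -0.08, 0.03],
    [0, 0, 0, -0.004, 0, -0.08, 0.03],
    [0, 0, 0, -0.004, 0, -0.08, 0.03],
  ],
)

```text
time_s: 10.13
eef_pos: [495.5, -100.7, 148.7]
tcp_rot: [-0.707, -0.002, 0.003, 0.707]
force: [0.5, 1.1, -1.3]
gripper_width: 43.3
```

```bash
python3 - <<'E'
from h import *
a=snap('side','s4');st=read_state();p=st['eef_pos'];print(p,st['force'],st['gripper_width'],proj('side',p))
for q in ([495,-101.5,97],[p[0],p[1]+1,p[2]-20],[p[0],p[1]+1,p[2]+30]): print((proj('side',q)-[240,130])*4)
cv2.imwrite('pics/c4.png',cv2.resize(a[130:280,240:400][:,:,::-1],None,fx=4,fy=4,interpolation=2)[:600])
E
```

```text
[ 495.59988432 -100.53745051  148.65305675] [ 0.32555307  0.94040306 -1.12710854] 43.333457726816185 [305.16993614 215.67398467]
[263.61638556 409.92133047]
[261.77835683 367.25991163]
[257.88717975 299.65633457]
```

View pics/c4.png

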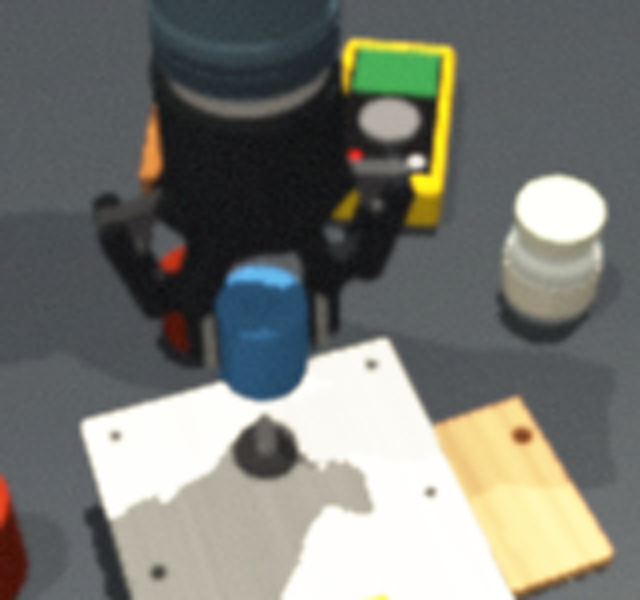

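The blue drum's bottom centre is at about crop (263,367), as predicted. The pin tip is at about (265,415) and the collar at (266,448), which puts the spindle 1–2 mm further toward −y. I'll correct by that and lower.

Call:
carry_out(
  series=[
    [0, 0, 0, 0, 0.0, -0.002, 0.03],
    [0, 0, 0, 0, 0.01, -0.002, 0.03],
    [0, 0, 0, 0, 0.02, -0.002, 0.03],
    [0, 0, 0, 0, 0.028, -0.002, 0.03],
    [0, 0, 0, 0, 0.034, -0.002, 0.03],
    [0, 0, 0, 0, 0.039, -0.002, 0.03],
    [0, 0, 0, 0, 0.044, -0.002, 0.03],
    [0, 0, 0, 0, 0.048, -0.002, 0.03],
    [0, 0, 0, 0, 0.048, -0.002, 0.03],
  ],
)

```text
time_s: 10.93
eef_pos: [494.7, -104.6, 99.9]
tcp_rot: [0.707, 0.001, -0.002, -0.707]
force: [0.2, -0.0, -2.0]
gripper_width: 43.3
```

Call:
carry_out(
  series=[
    [0, 0, 0, 0, 0.003, 0.001, 0.03],
    [0, 0, 0, 0, 0.006, 0.001, 0.03],
    [0, 0, 0, 0, 0.008, 0.001, 0.03],
    [0, 0, 0, 0, 0.009, 0.001, 0.03],
    [0, 0, 0, 0, 0.01, 0.001, 0.03],
    [0, 0, 0, 0, 0.01, 0.001, 0.03],
  ],
)

```text
time_s: 11.43
eef_pos: [495.4, -103.5, 90.8]
tcp_rot: [-0.707, -0.002, 0.002, 0.707]
force: [0.0, 0.4, -2.2]
gripper_width: 43.1
```

Call:
carry_out(
  series=[
    [0, 0, 0, 0, 0.001, 0, 0.03],
    [0, 0, 0, 0, 0.002, 0, 0.03],
    [0, 0, 0, 0, 0.003, 0, 0.03],
    [0, 0, 0, 0, 0.003, 0, 0.03],
  ],
)

```text
time_s: 11.77
eef_pos: [495.6, -103.7, 90.1]
tcp_rot: [-0.706, -0.001, 0.002, 0.708]
force: [-5.2, 1.8, 16.8]
gripper_width: 43.4
```

Contact at TCP 90.1 matches the expected 70+20, so the drum is home. I'll release and go back for the red one.

Call:
carry_out(
  series=[
    [0, 0, 0, 0, -0.002, 0, 0.085],
    [0, 0, 0, 0, -0.002, 0, 0.085],
    [0, 0, 0, 0, -0.002, 0, 0.085],
    [0, 0, 0, 0, -0.002, 0, 0.085],
    [0, 0, 0, 0, -0.002, 0, 0.085],
    [0, 0, 0, 0, -0.002, 0, 0.085],
    [0, 0, 0, 0, -0.03, 0, 0.085],
    [0, 0, 0, 0, -0.055, 0, 0.085],
    [0, 0, 0, 0, -0.08, 0, 0.085],
    [0, 0, 0, 0, -0.08, 0, 0.085],
  ],
)

```text
time_s: 12.6
eef_pos: [499.2, -104.6, 172.3]
tcp_rot: [-0.707, -0.005, -0.002, 0.707]
force: [0.9, 0.8, -0.6]
gripper_width: 85.2
```

Call:
carry_out(
  series=[
    [0, 0, 0, -0.004, 0, 0.035, 0.085],
    [0, 0, 0, -0.008, 0, 0.07, 0.085],
    [0, 0, 0, -0.012, 0, 0.105, 0.085],
    [0, 0, 0, -0.016, 0, 0.14, 0.085],
    [0, 0, 0, -0.016, 0.03, 0.144, 0.085],
    [0, 0, 0, -0.016, 0.06, 0.144, 0.085],
    [0, 0, 0, -0.016, 0.09, 0.144, 0.085],
    [0, 0, 0, -0.016, 0.12, 0.144, 0.085],
    [0, 0, 0, -0.016, 0.12, 0.144, 0.085],
    [0, 0, 0, -0.016, 0.12, 0.144, 0.085],
  ],
)

```text
time_s: 13.43
eef_pos: [476.6, 39.5, 46.3]
tcp_rot: [0.708, -0.0, -0.003, -0.706]
force: [0.8, 0.2, 0.7]
gripper_width: 85.0
```

```bash
python3 - <<'E'
from h import *
a=snap('side','s5');st=read_state();p=st['eef_pos'];print(p,st['force'],st['gripper_width'])
for q in ([495,-102.5,120],[495,-102.5,70],[p[0],p[1],50]): print((proj('side',q)-[220,130])*4)
cv2.imwrite('pics/c5.png',cv2.resize(a[130:280,220:400][:,:,::-1],None,fx=4,fy=4,interpolation=2))
E
```

```text
[478.64489833  39.77736925  47.98770974] [ 1.06997374  1.02992971 -0.04078742] 84.96062060132317
[342.37286688 383.25284797]
[345.83307017 443.09281341]
[271.1951903  269.52892016]
```

View pics/c5.png

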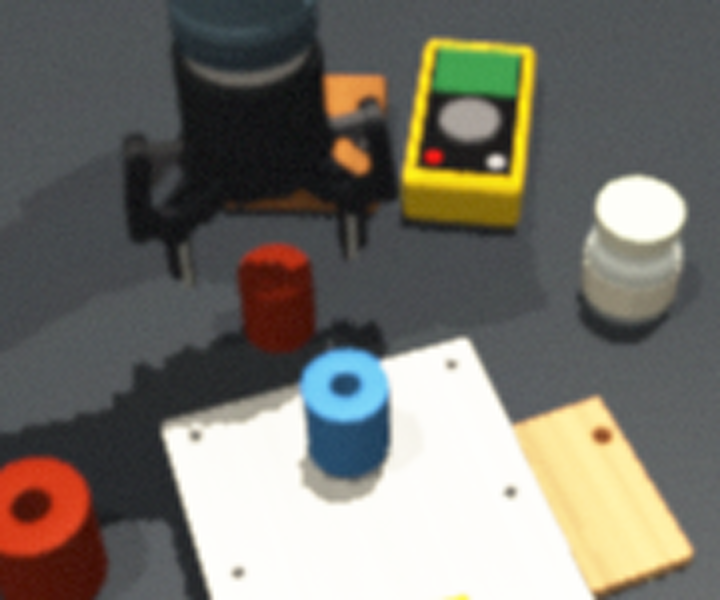

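The blue drum is seated: its top centre is at crop (345,384) against (342,383) predicted for home. The red one stands upright between the fingers at (277,268). I'll regrip it.

Call:
carry_out(
  series=[
    [0, 0, 0, 0.002, 0.01, 0, 0.085],
    [0, 0, 0, 0.002, 0.02, 0, 0.085],
    [0, 0, 0, 0.002, 0.027, 0, 0.085],
    [0, 0, 0, 0.002, 0.027, 0, 0.085],
    [0, 0, 0, 0.002, 0.027, 0, 0.085],
  ],
)

```text
time_s: 13.9
eef_pos: [480.4, 40.3, 20.7]
tcp_rot: [0.707, 0.001, -0.002, -0.707]
force: [0.2, -0.0, 0.5]
gripper_width: 85.5
```

Call:
carry_out(
  series=[
    [0, 0, 0, 0, 0, 0, 0.03],
    [0, 0, 0, 0, 0, 0, 0.03],
    [0, 0, 0, 0, 0, 0, 0.03],
    [0, 0, 0, 0, 0, 0, 0.03],
    [0, 0, 0, 0, 0, 0, 0.03],
    [0, 0, 0, 0, 0, 0, 0.03],
    [0, 0, 0, 0, 0, 0, 0.03],
    [0, 0, 0, 0, 0, 0, 0.03],
    [0, 0, 0, 0, 0, 0, 0.03],
  ],
)

```text
time_s: 14.65
eef_pos: [481.0, 40.4, 21.4]
tcp_rot: [-0.707, -0.002, 0.002, 0.707]
force: [-2.7, 0.8, 4.7]
gripper_width: 42.2
```

Call:
carry_out(
  series=[
    [0, 0, 0, 0, -0.015, 0, 0.03],
    [0, 0, 0, 0, -0.04, 0, 0.03],
    [0, 0, 0, 0, -0.07, 0, 0.03],
    [0, 0, 0, 0, -0.1, 0, 0.03],
    [0, 0, 0, 0.01, -0.1, 0.035, 0.03],
    [0, 0, 0, 0.02, -0.1, 0.07, 0.03],
    [0, 0, 0, 0.03, -0.1, 0.105, 0.03],
    [0, 0, 0, 0.04, -0.1, 0.13, 0.03],
    [0, 0, 0, 0.04, -0.1, 0.138, 0.03],
    [0, 0, 0, 0.04, -0.1, 0.138, 0.03],
  ],
)

```text
time_s: 15.48
eef_pos: [519.7, 182.5, 120.4]
tcp_rot: [-0.707, -0.004, 0.004, 0.707]
force: [-1.6, -0.1, -0.6]
gripper_width: 42.0
```

Call:
carry_out(
  series=[
    [0, 0, 0, 0, 0, 0, 0.03],
    [0, 0, 0, 0, 0, 0, 0.03],
    [0, 0, 0, 0, 0, 0, 0.03],
  ],
)

```text
time_s: 15.73
eef_pos: [519.5, 175.8, 120.6]
tcp_rot: [0.707, 0.0, -0.001, -0.707]
force: [0.3, -0.7, -0.7]
gripper_width: 42.3
```

```bash
python3 - <<'E'
from h import *
a=snap('side','s6');st=read_state();p=st['eef_pos'];print(p,st['force'],st['gripper_width'])
for q in ([520.5,179,62],[520.5,179,35],[p[0],p[1],p[2]-21],[p[0],p[1],p[2]+29]): print((proj('side',q)-[240,90])*5)
cv2.imwrite('pics/c6.png',cv2.resize(a[90:200,240:360][:,:,::-1],None,fx=5,fy=5,interpolation=2))
E
```

```text
[519.67167302 176.10213659 120.72480452] [-0.65739076 -0.55944901 -0.38122347] 42.27521655947561
[274.42354678 306.62452907]
[277.35900943 345.97044159]
[269.46439472 252.77043828]
[263.28462347 170.46846088]
```

View pics/c6.png

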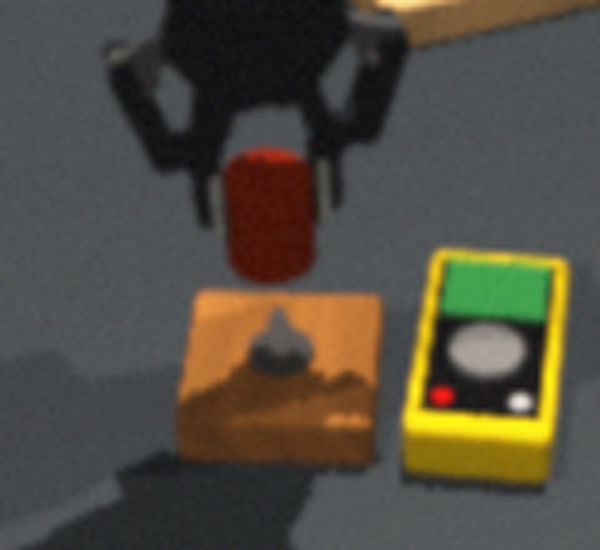

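The red drum hangs above the rack with its bottom centre at about crop (271,255), and the pin tip is at about (279,310). That calls for about +2 mm in x and +2 mm in y, then lowering.

Call:
carry_out(
  series=[
    [0, 0, 0, 0.002, 0.0, 0.002, 0.03],
    [0, 0, 0, 0.002, 0.012, 0.002, 0.03],
    [0, 0, 0, 0.002, 0.024, 0.002, 0.03],
    [0, 0, 0, 0.002, 0.031, 0.002, 0.03],
    [0, 0, 0, 0.002, 0.037, 0.002, 0.03],
    [0, 0, 0, 0.002, 0.043, 0.002, 0.03],
    [0, 0, 0, 0.002, 0.049, 0.002, 0.03],
    [0, 0, 0, 0.002, 0.054, 0.002, 0.03],
    [0, 0, 0, 0.002, 0.054, 0.002, 0.03],
  ],
)

```text
time_s: 16.53
eef_pos: [521.1, 180.2, 65.6]
tcp_rot: [0.707, 0.001, -0.002, -0.707]
force: [-0.5, 0.4, -1.1]
gripper_width: 42.5
```

Call:
carry_out(
  series=[
    [0, 0, 0, 0, 0.003, 0, 0.03],
    [0, 0, 0, 0, 0.006, 0, 0.03],
    [0, 0, 0, 0, 0.008, 0, 0.03],
    [0, 0, 0, 0, 0.01, 0, 0.03],
    [0, 0, 0, 0, 0.011, 0, 0.03],
    [0, 0, 0, 0, 0.012, 0, 0.03],
    [0, 0, 0, 0, 0.012, 0, 0.03],
  ],
)

```text
time_s: 17.12
eef_pos: [522.2, 180.6, 56.5]
tcp_rot: [-0.707, -0.001, 0.002, 0.708]
force: [-4.2, -1.1, 9.5]
gripper_width: 42.8
```

Contact at 56.5 matches 35+21, so it's seated. Release and rise.

Call:
carry_out(
  series=[
    [0, 0, 0, 0, -0.002, 0, 0.085],
    [0, 0, 0, 0, -0.002, 0, 0.085],
    [0, 0, 0, 0, -0.002, 0, 0.085],
    [0, 0, 0, 0, -0.002, 0, 0.085],
    [0, 0, 0, 0, -0.002, 0, 0.085],
    [0, 0, 0, 0, -0.002, 0, 0.085],
    [0, 0, 0, 0, -0.03, 0, 0.085],
    [0, 0, 0, 0, -0.065, 0, 0.085],
    [0, 0, 0, 0, -0.1, 0, 0.085],
    [0, 0, 0, 0, -0.12, 0, 0.085],
  ],
)

```text
time_s: 17.95
eef_pos: [523.8, 180.7, 178.3]
tcp_rot: [-0.706, -0.003, 0.0, 0.708]
force: [0.3, -0.6, -0.2]
gripper_width: 84.8
```

Call:
carry_out(
  series=[
    [0, 0, 0, -0.001, 0, -0.04, 0.0],
    [0, 0, 0, -0.003, 0, -0.08, 0.0],
    [0, 0, 0, -0.004, 0, -0.12, 0.0],
    [0, 0, 0, -0.005, 0, -0.16, 0.0],
    [0, 0, 0, -0.006, 0, -0.2, 0.0],
    [0, 0, 0, -0.008, 0, -0.24, 0.0],
    [0, 0, 0, -0.009, 0, -0.28, 0.0],
    [0, 0, 0, -0.011, 0, -0.32, 0.0],
    [0, 0, 0, -0.012, 0, -0.36, 0.0],
    [0, 0, 0, -0.013, 0, -0.4, 0.0],
  ],
)

```text
time_s: 18.78
eef_pos: [510.5, -221.2, 174.8]
tcp_rot: [-0.707, -0.002, 0.002, 0.707]
force: [1.2, -0.1, -0.0]
gripper_width: -0.1
```

Call:
carry_out(
  series=[
    [0, 0, 0, 0, 0, -0.02, 0],
    [0, 0, 0, 0, 0.02, -0.021, 0],
    [0, 0, 0, 0, 0.04, -0.021, 0],
    [0, 0, 0, 0, 0.045, -0.021, 0],
    [0, 0, 0, 0, 0.045, -0.021, 0],
    [0, 0, 0, 0, 0.045, -0.021, 0],
  ],
)

```text
time_s: 19.28
eef_pos: [511.1, -240.2, 129.8]
tcp_rot: [0.707, 0.002, -0.002, -0.707]
force: [0.1, 0.4, 0.4]
gripper_width: 0.1
```

```bash
python3 - <<'E'
from h import *
a=snap('side','s7');st=read_state();p=st['eef_pos'];print(p,st['force'],st['gripper_width'])
for q in ([521,179,85],[521,179,35],p,[509,-241,105]): print((proj('side',q)-[230,120])*3)
cv2.imwrite('pics/c7.png',cv2.resize(a[120:320,230:400][:,:,::-1],None,fx=3,fy=3,interpolation=2))
E
```

```text
[ 511.74703323 -240.33134673  130.56913543] [ 0.68916334 -0.44158286  0.23950538] 0.21893154967050668
[193.68866674  72.97672866]
[196.98694567 117.49351009]
[302.93636189 492.62934905]
[297.89821935 516.41592375]
```

View pics/c7.png

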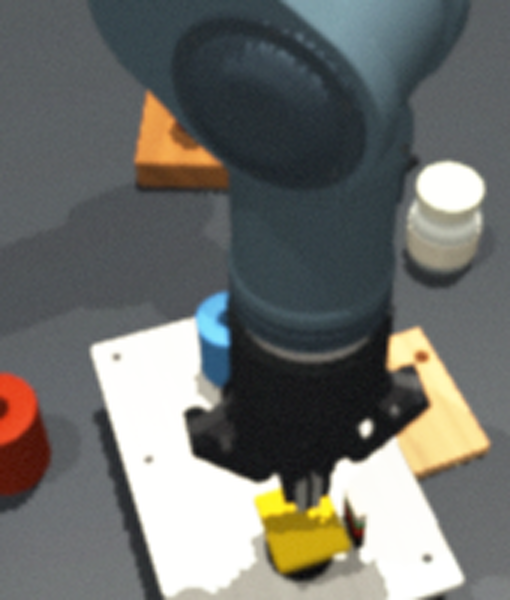

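The key is right below the fingers, but the arm hides the rack drum. Checking it with the top camera.

```bash
python3 - <<'E'
from h import *
b=snap('top','t7');a=cv2.imread('pics/s7.png')
print((proj('top',[521,179,85])-[180,110])*4, (proj('top',[495,-102.5,120])))
t0=cv2.imread('pics/t0.png')[:,:,::-1]
cv2.imwrite('pics/c8.png',np.hstack([cv2.resize(b[150:250,180:280],None,fx=4,fy=4,interpolation=2)[:,:,::-1],cv2.resize(a[120:190,270:340],(400,400),interpolation=2)]))
E
```

```text
[168.4446981  362.45477005] [356.75620811 214.42517115]
```

View pics/c8.png

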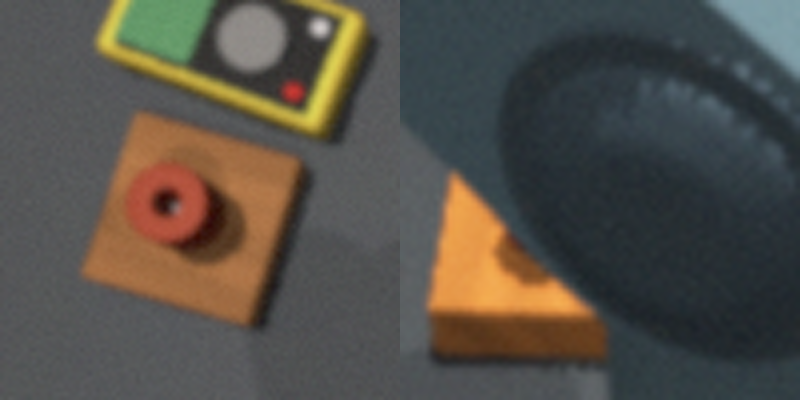

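The red drum's top centre is at crop (170,203) against (168,202) predicted for home, with the pin visible in its bore. Now the key.

Call:
carry_out(
  series=[
    [0, 0, 0, -0.001, 0.01, 0, 0],
    [0, 0, 0, -0.002, 0.018, 0, 0],
    [0, 0, 0, -0.002, 0.022, 0, 0],
    [0, 0, 0, -0.002, 0.025, 0, 0],
    [0, 0, 0, -0.002, 0.028, 0, 0],
    [0, 0, 0, -0.002, 0.03, 0, 0],
    [0, 0, 0, -0.002, 0.031, 0, 0],
    [0, 0, 0, -0.002, 0.031, 0, 0],
    [0, 0, 0, -0.002, 0.031, 0, 0],
  ],
)

```text
time_s: 20.13
eef_pos: [508.9, -240.4, 99.0]
tcp_rot: [-0.707, -0.002, 0.002, 0.707]
force: [-3.0, 1.4, 4.6]
gripper_width: 0.2
```

Call:
carry_out(
  series=[
    [0, 0, 0, 0, 0.001, 0, 0],
    [0, 0, 0, 0, 0.002, 0, 0],
    [0, 0, 0, 0, 0.003, 0, 0],
    [0, 0, 0, 0, 0.0038, 0, 0],
    [0, 0, 0, 0, 0.004, 0, 0],
    [0, 0, 0, 0, 0.004, 0, 0],
  ],
)

```text
time_s: 20.63
eef_pos: [509.2, -240.6, 95.3]
tcp_rot: [-0.707, -0.002, 0.002, 0.707]
force: [-2.5, 1.5, 6.7]
gripper_width: -0.3
```

```bash
python3 - <<'E'
from h import *
Z=[];F=[]
for i in range(12):
    a=read_camera('side');s=read_state();Z.append(s['eef_pos']);F.append(s['force'])
print(np.mean(Z,0),np.std(Z,0),np.mean(F,0),np.std(F,0),s['time_s'])
cv2.imwrite('pics/c9.png',cv2.resize(a[265:325,290:370][:,:,::-1],None,fx=9,fy=9,interpolation=2))
x,y=np.mean(Z,0)[:2];th=.1
for z in (105,98,95,92):
  print(z,(proj('side',[509+34*np.cos(th),-241+34*np.sin(th),z])-[290,265])*9, (proj('side',[509+22*np.cos(th),-241+22*np.sin(th),z])-[290,265])*9)
E
```

```text
[ 509.19221961 -240.63350558   95.33919932] [0.0139267  0.01301212 0.01162334] [-2.91871127  2.18664503  6.22512629] [0.44360206 0.43448171 0.54238764] 21.2333
105 [519.43551858 193.49188815] [461.33248774 211.28515067]
98 [517.71016497 210.92422474] [460.05952202 228.64052212]
95 [516.9790084  218.31156108] [459.52009696 235.9949404 ]
92 [516.25274815 225.64942675] [458.98429733 243.29993027]
```

View pics/c9.png

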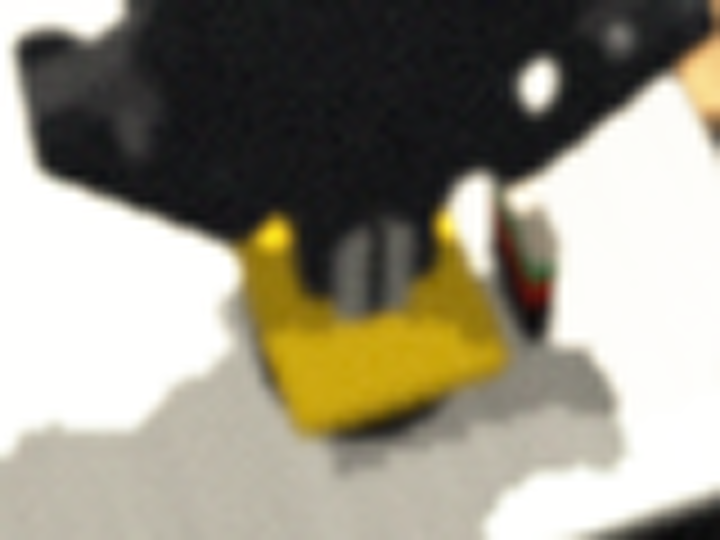

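```bash
python3 - <<'E'
from h import *
a=snap('side','s9')[:,:,::-1];s=cv2.imread('pics/s0.png')
def g(im): return cv2.resize(im[290:325,310:352],None,fx=8,fy=8,interpolation=2)
def bot(im):
    h=cv2.cvtColor(im,cv2.COLOR_BGR2HSV);m=cv2.inRange(h,(20,150,90),(36,255,255))[285:325]
    R=[]
    for c in range(326,344):
        v=h[285:325,c,2].astype(float)*(h[285:325,c,1]>100); R.append(285+v.nonzero()[0].max() if v.any() else 0)
    return R
print(bot(s));print(bot(a))
# predicted front corners for z, top & bottom face
th=.1;c,sn=np.cos(th),np.sin(th)
for z in (105,97,95,93):
    print(z,[proj('side',[509+c*x-sn*y,-241+sn*x+c*y,z]).round(1).tolist() for x,y in((-22,-25),(22,-25))])
# column-profile registration of front edge strip: s0 vs now
A=cv2.cvtColor(a,cv2.COLOR_BGR2HSV)[:,:,1].astype(np.float32);S=cv2.cvtColor(s,cv2.COLOR_BGR2HSV)[:,:,1].astype(np.float32)
T=S[296:316,316:350]
r=cv2.matchTemplate(A[290:326,314:352],T,cv2.TM_SQDIFF);i=np.unravel_index(r.argmin(),r.shape);col=r[:,i[1]]
k=i[0];print('shift px',290+k-296+(0.5*(col[k-1]-col[k+1])/(col[k-1]-2*col[k]+col[k+1]) if 0<k<len(col)-1 else 0),i[1]+314-316,r.shape)
st=read_state();print(st['eef_pos'],st['force'])
E
```

```text
[np.int64(311), np.int64(311), np.int64(310), np.int64(310), np.int64(311), np.int64(311), np.int64(310), np.int64(309), np.int64(310), np.int64(308), np.int64(308), np.int64(308), np.int64(307), np.int64(306), np.int64(305), np.int64(304), np.int64(304), np.int64(304)]
[np.int64(312), np.int64(312), np.int64(312), np.int64(312), np.int64(312), np.int64(312), np.int64(312), np.int64(311), np.int64(311), np.int64(310), np.int64(310), np.int64(309), np.int64(309), np.int64(308), np.int64(308), np.int64(307), np.int64(307), np.int64(307)]
105 [[321.8, 308.9], [346.4, 301.2]]
97 [[321.8, 311.0], [346.2, 303.3]]
95 [[321.8, 311.5], [346.1, 303.8]]
93 [[321.8, 312.0], [346.1, 304.4]]
shift px 2.3481107354164124 0 (17, 5)
[ 509.17807463 -240.63541958   95.3392262 ] [-2.28914882  2.86386931  7.23113464]
```

The three checks put the travel at 9.7 mm (TCP height), about 8.4 mm (force) and about 9 mm (image). A 0.7 mm nudge will centre it.

Call:
carry_out(
  series=[
    [0, 0, 0, 0, 0.0004, 0, 0],
    [0, 0, 0, 0, 0.0008, 0, 0],
    [0, 0, 0, 0, 0.0008, 0, 0],
    [0, 0, 0, 0, 0.0008, 0, 0],
  ],
)

```text
time_s: 21.62
eef_pos: [509.2, -240.6, 94.6]
tcp_rot: [-0.707, -0.002, 0.002, 0.707]
force: [-3.5, 2.2, 6.8]
gripper_width: 0.1
```

```bash
python3 - <<'E'
from h import *
F=[]
for i in range(10): read_camera('side');s=read_state();F.append(s['force'])
print(s['eef_pos'],np.mean(F,0),s['time_s']); print(job_done())
E
```

```text
[ 509.22439598 -240.59506395   94.61286235] [-3.13301617  2.68670358  6.70601073] 22.1167
the job is handed in; nothing more can be done
None
```

I swapped the drums, then pressed the run key to about half travel, and handed the job in at 22.1 s with the key still held. `job_done()` gives no verdict.

- **Red drum:** I took it off the spindle, parked it briefly on free bench, then fitted it on the rack post. The collar contact came at the expected height. The top-camera picture puts its top within about 1 px of the fully home position.
- **Blue drum:** I fitted it on the spindle. The collar contact came at the expected height. In the side view its top centre is within about 1 px of the fully home position. Both drums were let go before the key was touched.
- **Run key:** My measurements of the travel disagreed slightly, but all lie within the green band (7–13 mm):

| Check | Travel |
|---|---|
| Tool height at the end (94.6 mm) | about 10.4 mm |
| Push force at the end (6.7 N against 7 N nominal) | about 9.4 mm |
| Image shift, before a last 0.7 mm nudge | about 9 mm |

I did not read the pad directly against the gauge, because the picture was too coarse. About 4 N of sideways force remained on the fingers at the end. The meter, jar and offcut were not touched. The arm hid the offcut in part of the last views, so I did not check its final position separately.

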